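Run the check standard in the photometer and change its filter key

TASK

The photometer is to be checked with its long standard, which lies on its side on the worktop: stand it up and lower it gently, lug upward, to the floor of the open sample chamber (never let it drop in), then slide the chamber cover fully shut. With the cover shut, press the third filter key from the left right down, so that it stays in and the first key, which is in now, pops up. Leave the short standard where it lies.

Things in the scene. Friction and masses are not known exactly. Their poses are not given: they have to be found in the camera images.
- long_standard_center (a point): Centre of the long standard's aluminium block: 90 mm long (its x), 48 thick (y), 54 high (z), about 0.3 kg, a round dark window in each end; too long to grip along x. Its base is 27 mm below this point along its z. It starts flat on one 90 x 54 mm side, so this point is 24 mm above the worktop; once raised over 52 degrees about its base edge it tips upright, and stands 88 mm high with its lug.
- long_standard_lug (a point): Centre of the black lug on top (+z) of the long standard, 44 mm from the block's centre along z: 22 mm along x, 20 along y, 34 along z (17 each way from this point, down to the block's top face). At the start it points level and roughly towards the robot (within 0.5 rad), its axis 24 mm above the worktop.
- short_standard_center (a point): Centre of the short standard's block: same thickness, height and lug, but only 50 mm long. It lies on its side too and must not be shifted by more than 30 mm. Which of the two standards lies nearer to the photometer varies.
- photometer: White bench photometer, fixed, turned by up to 0.2 rad: 240 mm deep (x, to the back), 280 wide (y, to the left); origin at the centre of its underside. Front strip (x -120 to -52 mm): key deck, 58 mm high. Behind it the body is 107 mm high, the sample chamber on the right, a tilted dark readout up to 150 mm high on the left (x 0 to 80, y 8 to 128 mm).
- chamber_floor (a point): Centre of the chamber floor, 14 mm above the worktop; axes as the photometer's. The chamber is an upright black-lined shaft, open above, 54 mm along x and 96 along y, so the long standard's length lies along y (either way round) with 3 mm to spare on every side. Mouth bevelled 4 mm at 45 degrees; 93 mm deep, so the seated lug ends 5 mm below the rim.
- cover (a joint): How far the flat aluminium chamber cover (62 x 108 x 6 mm, on top of the body) is slid back along the photometer's +x, m: 0 fully shut (against a stop), 0.066 fully back; starts at 0.059 to 0.066, clear of the chamber. It stays where it is left; about 1.5 N moves it.
- cover_grip (a point): Centre of the top edge of the upright black grip on the cover: 12 mm thick along the photometer's x, 64 mm wide along its y, rising 23 mm above the cover. It moves with the cover.
- key_1 (a joint): Travel of the left-hand one (at the photometer's +y end, left as seen from the robot) of four equal grey push keys in a row along y on the key deck; m, 0 up, about 0.010 latched in, 0.0125 at the bottom. It starts latched in.
- key_2 (a joint): The same for the second key from the left; starts up (0).
- key_3 (a joint): The same for the third key from the left, the one to press; starts up (0). Springs and latch resist with about 2 N (more in jerks if pressed fast), then it meets a firm bottom; pressed past 0.0115 and let go it stays in at about 0.010. On the way down it lets the latched key pop up.
- key_4 (a joint): The same for the fourth, right-hand key; starts up (0).
- key_3_top (a point): Centre of the third key's top face; moves with it, straight down. Key tops are 46 mm (the photometer's x) by 33 mm (y), 38 mm apart centre to centre along y, and stand 20 mm above the key deck when up. Each has small dark raised dots by its far edge, one to four from left to right.
There are look-alikes about, which are no part of the job. Leave any purple look-alike of the part that bears long_standard_center alone.

How it is judged:
On the way, in this order (a step that is already met when the one before it is completed fails the run):
1. the long standard stands on the chamber floor, lug up (horizontal distance between long_standard_center and chamber_floor below 0.008 m and z of long_standard_center in the frame of chamber_floor between 0.02 and 0.033 m and angle between long_standard_center's own z axis and vertical below 0.1 rad), for 0.2 s.
2. the cover is fully shut over it (all of step 1 and value of joint cover below 0.004 m), for 0.2 s.
3. the third key has latched in and the others are up (all of step 2 and value of joint key_3 above 0.009 m and value of joint each of key_1, key_2, key_4 below 0.0025 m), for 0.2 s.
At the end, for the whole second after the job is handed in: The long standard stands upright on the chamber floor, lug up (within 8 mm of its centre, 6 mm in height, 0.1 rad), the cover is shut to within 4 mm, the third key is latched in (more than 9 mm down) and the other three are up (less than 2.5 mm down) (all of step 3); the robot touches nothing.
It fails at once if the long standard is dropped into the chamber (falls faster than 0.45 m/s there) (linear speed of long_standard above 0.45 m/s and horizontal distance between long_standard_center and chamber_floor below 0.03 m and z of long_standard_center in the frame of chamber_floor below 0.1 m).
It fails at once if the short standard is shifted by more than 30 mm (distance of short_standard_center from where it was at the start of the episode above 0.03 m).
It also fails if it takes over 72 s, if anything falls off the work surface, if the arm or the gripper's body presses on something with over 40 N, if the wrist force passes 120 N, or if a joint passes its speed limit or range.

ROBOT

A 7-joint arm with a two-finger parallel gripper is mounted at the origin on a cart in front of the work surface, level with it; the furniture and walls round the work are solid. World frame = base frame: x ahead of the robot, y to its left, z up, the work surface at z = 0. Lengths are in m, angles in rad, forces in N, time in s.
With the tool pointing down it reaches from about 0.425 to 0.925 m from the base axis. Payload 6.8 kg.
Tool frame: the origin (TCP) lies between the finger pads; the fingertips stand 17 mm ahead of it and the grasp point (between the pads) lies 2 mm behind it; x points along the fingers, y is the direction in which the jaws open and shut, and the axes are right-handed (so a half turn about x gives the same grasp; the last joint's range is limited). The gripper opens to 85 mm and grips with 20 to 120 N. Pads are 22 mm wide; open, the fingers measure 114 mm over their backs; the gripper's body (76 mm by 85 mm) begins 54 mm behind the grasp point. The pads swing forward as they close: fully open they stand 13 mm farther back than shut.
Start: joints at [1.216, 0.477, 0.022, 1.555, -0.011, 1.109, -0.083], TCP at [0.165, -0.655, 0.248] pointing down, gripper open.
Joint ranges: [-2.96, 2.96], [-0.34, 2.1], [-1.41, 1.46], [0.24, 2.44], [-1.37, 4.51], [0.17, 1.92], [-2.96, 2.96]. Speed limits (rad/s): [2.39, 2.39, 3.14, 3.14, 3.14, 3.14, 3.14].

INTERFACE

Orientations are given as a rotation vector (axis times angle).
In Python, from bench import r gives the robot as it stands. The module is installed in compiled form; this text tells all that it offers.
- The arm moves only by the tool apply_moves, never from a script. Its argument "increments" is text: rows parted by semicolons, each of 7 numbers parted by spaces: the finger opening in mm, from 0 to 85.4, then the shift along the tool's x, y, z normalised to -1 to 1, where 1 is 100 cm, then the turn, a rotation vector about the tool's x, y, z normalised to -1 to 1, where 1 is 0.12 rad. In form: gripper x y z wx wy wz; .... A call has exactly 8 rows; each row shifts and turns the commanded pose from where the row before left it, along the tool's axes as they then stand; what a row does not reach is not made up. A row lasts 1/10 s, in which the tool goes at most 50 mm and 8.59 degrees, less where a joint would pass 70% of its speed; a pose out of reach is approached as far as the arm can. A call with a number of a shift or a turn outside -1 to 1 is refused whole. A call with a gripper value outside its range is refused whole. The fingers move at their own pace and stop on an object; "squeeze" is the grip in N (left out, the last holds). Time passes only in rows, so rows that do not move let the fingers close, or fill a call up. It gives the time, the measured TCP pose, the force and the opening at its end, in the units of the state.
- r.get_obs(): the state, without advancing time (a new reading comes with each control period).
- r.grab_frame(name): name is "side" or "top" or "wrist"; returns a dict with "color" (384x512x3 uint8, blue, green, red), "fx", "fy", "cx", "cy" (pixels), "origin" and "orientation" of the camera in the world. Camera axes: x right, y up, looking along -z (the intrinsics and any distortion apply to the point x, -y, -z); pixel columns grow to the right and rows downward; lengths in m; the calibration is good to about 2 mm. A picture is of the moment at which its call begins. There is no depth.
- r.hand_in(): hands the job in, once; it reports no verdict.
The state is a dict: "clock": time; "joints": joint angles; "qvel": joint speeds; "tau": joint torques, N m; "tcp_pos": TCP position; "orientation": TCP orientation; "contact_force": force on the tool from outside, world axes, zero at the start; "moment": the same for the moment, N m; "grip_width": finger opening in m.
Only numpy, scipy, OpenCV 4.12 (cv2) and the standard library are available. Lean on these libraries where they do the work, as an engineer would, in place of code of your own. Each camera call takes 0.05 s, during which the arm holds its last target. There are 200 camera calls.

## Working session

There is one attempt and no reset: what is moved stays moved. The work goes in short steps, Python scripts to look and compute and a tool call to move; the robot and the scene stay as the last step left them, time stands still between calls to the robot, and variables do not carry over. Pictures are saved under pics/ and viewed, about 8 in all and at most 12, crops included, and the job is handed in when it is done.

Besides the shell and the picture viewer there is one more tool, called after "Emit:" as name(argument=value, ...) on one line, values as JSON. apply_moves: Moves the arm, as the interface text tells. Scaled input: -1 to 1 covers 100 cm each way for a shift and 0.12 rad each way for a turn. Its arguments: {"type":"object","properties":{"increments":{"type":"string"},"squeeze":{"type":"number"}},"required":["increments"]}

```bash
mkdir -p pics; cat > h.py <<'E'
import numpy as np,cv2
from scipy.spatial.transform import Rotation as R
from bench import r
def save(n,name):
    f=r.grab_frame(n); cv2.imwrite('pics/'+name+'.png',f['color']); np.save('pics/'+name+'.npy',{k:f[k] for k in f if k!='color'},allow_pickle=True); return f
def cal(name): return np.load('pics/'+name+'.npy',allow_pickle=True).item()
def ori(f):
    o=np.array(f['orientation'],float)
    return R.from_rotvec(o) if o.shape==(3,) else R.from_matrix(o)
def ray(f,u,v):
    d=np.array([(u-f['cx'])/f['fx'],-(v-f['cy'])/f['fy'],-1.]); d=ori(f).apply(d); return np.array(f['origin'],float),d
def onz(f,u,v,z):
    o,d=ray(f,u,v); return o+d*(z-o[2])/d[2]
def proj(f,p):
    q=ori(f).inv().apply(np.array(p)-np.array(f['origin'])); return f['cx']+f['fx']*q[0]/-q[2], f['cy']-f['fy']*q[1]/-q[2]
E
python3 - <<'E'
from h import *
a=save('top','top0');b=save('side','side0')
for f in(a,b): print({k:f[k] for k in f if k!='color'})
cv2.imwrite('pics/topbig.png',cv2.resize(a['color'],(800,600),interpolation=cv2.INTER_CUBIC))
cv2.imwrite('pics/sidebig.png',cv2.resize(b['color'],(800,600),interpolation=cv2.INTER_CUBIC))
print(r.get_obs())
E
```

```text
{'fx': 362.73930600113533, 'fy': 362.73930600113533, 'cx': 252.36268421330195, 'cy': 188.10234690033676, 'origin': array([ 0.35969281, -0.07566625,  1.00814993]), 'orientation': array([ 0.13246309, -0.13588531, -1.59129935])}
{'fx': 496.9038088588544, 'fy': 496.9038088588544, 'cx': 263.5307789428025, 'cy': 187.46358504313207, 'origin': array([0.29315004, 1.05556152, 1.0665258 ]), 'orientation': array([ 0.13209886, -1.27430934, -2.69901955])}
{'clock': 0.1, 'joints': array([ 1.21588269,  0.47772947,  0.02230806,  1.55632547, -0.01149122,
        1.10930312, -0.08308166]), 'qvel': array([-5.12504699e-04, -2.25504200e-03, -8.54151031e-04, -3.15229735e-03,
       -1.33753681e-04,  3.18274634e-05,  4.95757951e-04]), 'tau': array([ 4.47764236e-03, -5.97748768e+01,  1.61339689e+00, -2.81956100e+01,
        1.27765918e-02,  4.91582294e-03, -1.45261561e-05]), 'tcp_pos': array([ 0.1648024 , -0.65406159,  0.24742563]), 'orientation': array([ 2.09049773,  0.26111157, -2.09115387]), 'contact_force': array([0.27824408, 0.26942997, 0.11927271]), 'moment': array([-0.03697926,  0.03398976,  0.02026738]), 'grip_width': 0.08531236080053259}
```

View pics/topbig.png

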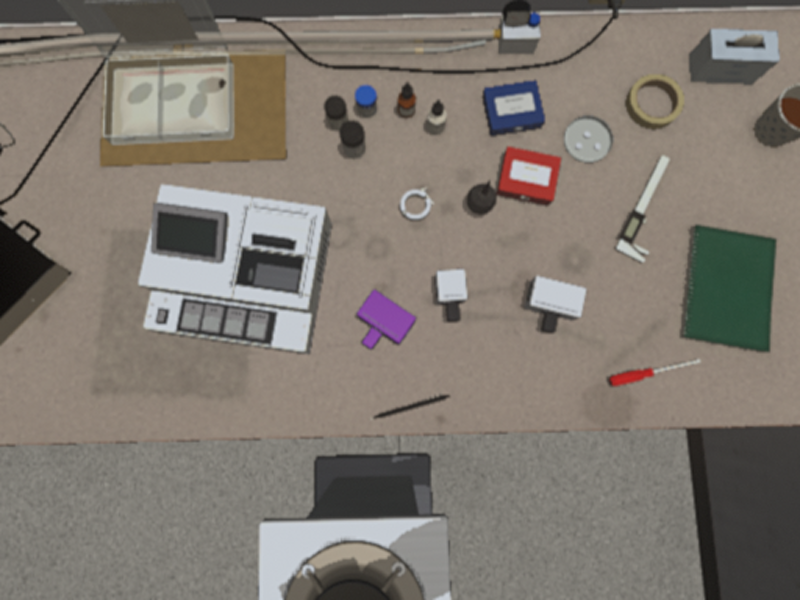

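View pics/sidebig.png

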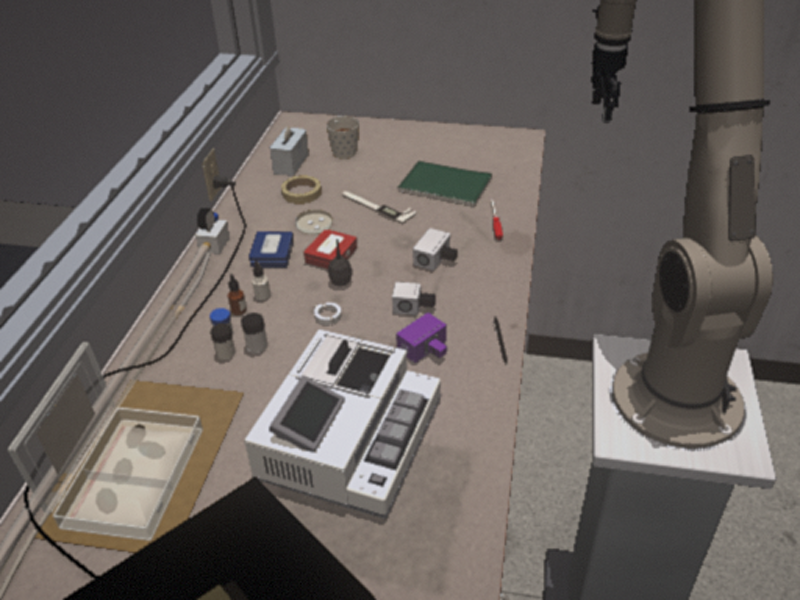

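The top view shows the photometer at the left (body about 141–328, 187–308 in the 800-px picture) and the short standard at (452,290). The long standard is at (557,298) with its lug at (550,320), and the purple look-alike is at (386,318). The side view agrees.

```bash
python3 - <<'E'
from h import *
f=cal('top0'); im=cv2.imread('pics/top0.png'); s=1.5625
hsv=cv2.cvtColor(im,cv2.COLOR_BGR2HSV)
m=((hsv[...,2]>170)&(hsv[...,1]<40)).astype(np.uint8)
for name,(x0,y0,x1,y1) in {'long':(515,262,600,345),'short':(425,255,480,335)}.items():
    x0,y0,x1,y1=[int(v/s) for v in (x0,y0,x1,y1)]
    c=np.argwhere(m[y0:y1,x0:x1])[:,::-1]+[x0,y0]
    rc=cv2.minAreaRect(c.astype(np.float32)); bx=cv2.boxPoints(rc)
    W=np.array([onz(f,u,v,.048) for u,v in bx]); print(name,W.mean(0).round(3),'\n',W.round(3),len(c))
    d=((hsv[...,2]<60)).astype(np.uint8); d2=np.argwhere(d[y0:y1,x0:x1])[:,::-1]+[x0,y0]
    print(' lug', onz(f,*d2.mean(0),.034).round(3), len(d2))
for n,p,z in [('bodyBL',(163,187),.107),('bodyBR',(328,207),.107),('bodyFR',(305,308),.107),('bodyFL',(141,287),.107),('deckFL',(144,330),.058),('deckFR',(308,352),.058),('key3',(233,321),.078),('key4',(259,325),.078),('key1',(190,316),.07),('grip',(274,241),.136),('chFR',(303,293),.107),('chFL',(235,285),.107)]:
    print(n,onz(f,p[0]/s,p[1]/s,z).round(3))
E
```

```text
long [ 0.514 -0.361  0.048] 
 [[ 0.503 -0.311  0.048]
 [ 0.55  -0.326  0.048]
 [ 0.526 -0.411  0.048]
 [ 0.479 -0.395  0.048]] 607
 lug [ 0.48  -0.341  0.034] 120
short [ 0.539 -0.179  0.048] 
 [[ 0.564 -0.156  0.048]
 [ 0.563 -0.204  0.048]
 [ 0.514 -0.202  0.048]
 [ 0.515 -0.154  0.048]] 329
 lug [ 0.497 -0.178  0.034] 76
bodyBL [0.705 0.302 0.107]
bodyBR [0.663 0.027 0.107]
bodyFR [0.495 0.064 0.107]
bodyFL [0.536 0.33  0.107]
deckFL [0.472 0.343 0.058]
deckFR [0.428 0.067 0.058]
key3 [0.481 0.188 0.078]
key4 [0.473 0.145 0.078]
key1 [0.492 0.262 0.07 ]
grip [0.6   0.109 0.136]
chFR [0.52  0.068 0.107]
chFL [0.536 0.178 0.107]
```

```bash
cat >> h.py <<'E'
def tool(yaw,elev,flip=False):
    "x along heading yaw, elev below horizontal; y horizontal"
    x=np.array([np.cos(elev)*np.cos(yaw),np.cos(elev)*np.sin(yaw),-np.sin(elev)])
    y=np.array([-np.sin(yaw),np.cos(yaw),0])*(-1 if flip else 1)
    return R.from_matrix(np.c_[x,y,np.cross(x,y)])
def plan(p1,R1,n,g,start=None,dec=4):
    if start is None:
        o=r.get_obs(); start=(np.array(o['tcp_pos']),R.from_rotvec(o['orientation']))
    p,Q=start; p0=p.copy(); w=(Q.inv()*R1).as_rotvec(); wn=np.round(w/n/.12,3)
    out=[]
    for i in range(n):
        t=p0+(np.array(p1)-p0)*(i+1)/n; s=np.round(Q.inv().apply(t-p),dec)
        out.append(' '.join('%g'%v for v in [g,*s,*wn])); p=p+Q.apply(s); Q=Q*R.from_rotvec(wn*.12)
    print('; '.join(out)); print('  step mm',1000*np.linalg.norm(np.array(p1)-p0)/n,'turn/row',abs(wn).max(),'err mm',1000*(p-p1))
    return p,Q
E
python3 - <<'E'
from h import *
o=r.get_obs(); Q=R.from_rotvec(o['orientation']); print(Q.as_matrix().round(2))
y=-0.278; el=np.radians(45)
for fl in(False,True):
    T=tool(y,el,fl); print(fl,(Q.inv()*T).magnitude())
a=np.array([np.cos(y),np.sin(y),0]); lug=np.array([.472,-.349,.028])
fl=(Q.inv()*tool(y,el,True)).magnitude()<(Q.inv()*tool(y,el,False)).magnitude()
T=tool(y,el,fl); tgt=lug-a*.004-T.apply([.12,0,0])+T.apply([.002,0,0]); print(tgt)
plan(tgt,T,16,85)
E
```

```text
[[-0.    0.24 -0.97]
 [ 0.   -0.97 -0.24]
 [-1.   -0.    0.  ]]
False 2.658105559293385
True 0.9374589750440132
[ 0.3879185  -0.32500396  0.1114386 ]
85 0.0085 -0.0165 -0.0185 0.259 0.4 0.108; 85 0.0092 -0.0172 -0.0176 0.259 0.4 0.108; 85 0.0098 -0.0179 -0.0166 0.259 0.4 0.108; 85 0.0103 -0.0185 -0.0156 0.259 0.4 0.108; 85 0.0108 -0.019 -0.0145 0.259 0.4 0.108; 85 0.0112 -0.0197 -0.0133 0.259 0.4 0.108; 85 0.0115 -0.0202 -0.0122 0.259 0.4 0.108; 85 0.0118 -0.0207 -0.0109 0.259 0.4 0.108; 85 0.0121 -0.0212 -0.0098 0.259 0.4 0.108; 85 0.0122 -0.0216 -0.0085 0.259 0.4 0.108; 85 0.0124 -0.0221 -0.0072 0.259 0.4 0.108; 85 0.0123 -0.0224 -0.006 0.259 0.4 0.108; 85 0.0123 -0.0227 -0.0046 0.259 0.4 0.108; 85 0.0122 -0.023 -0.0034 0.259 0.4 0.108; 85 0.0121 -0.0233 -0.002 0.259 0.4 0.108; 85 0.0118 -0.0234 -0.0008 0.259 0.4 0.108
  step mm 26.26132099937493 turn/row 0.4 err mm [ 0.0483783  -0.01974748 -0.00218607]
```

Emit:
apply_moves(increments="85 0.0085 -0.0165 -0.0185 0.259 0.4 0.108; 85 0.0092 -0.0172 -0.0176 0.259 0.4 0.108; 85 0.0098 -0.0179 -0.0166 0.259 0.4 0.108; 85 0.0103 -0.0185 -0.0156 0.259 0.4 0.108; 85 0.0108 -0.019 -0.0145 0.259 0.4 0.108; 85 0.0112 -0.0197 -0.0133 0.259 0.4 0.108; 85 0.0115 -0.0202 -0.0122 0.259 0.4 0.108; 85 0.0118 -0.0207 -0.0109 0.259 0.4 0.108", squeeze=60)

```text
clock: 0.9
tcp_pos: [0.2767, -0.4892, 0.1797]
orientation: [2.584, -0.068, -1.724]
contact_force: [0.3, -0.6, 0.1]
grip_width: 0.0852
```

Emit:
apply_moves(increments="85 0.0121 -0.0212 -0.0098 0.259 0.4 0.108; 85 0.0122 -0.0216 -0.0085 0.259 0.4 0.108; 85 0.0124 -0.0221 -0.0072 0.259 0.4 0.108; 85 0.0123 -0.0224 -0.006 0.259 0.4 0.108; 85 0.0123 -0.0227 -0.0046 0.259 0.4 0.108; 85 0.0122 -0.023 -0.0034 0.259 0.4 0.108; 85 0.0121 -0.0233 -0.002 0.259 0.4 0.108; 85 0.0118 -0.0234 -0.0008 0.259 0.4 0.108")

```text
clock: 1.7
tcp_pos: [0.3667, -0.3599, 0.1689]
orientation: [-2.728, 0.274, 1.231]
contact_force: [0.2, 0.2, 0.3]
grip_width: 0.0851
```

```bash
python3 - <<'E'
from h import *
o=r.get_obs(); print(o['tcp_pos'],R.from_rotvec(o['orientation']).as_matrix().round(3),o['joints'].round(2),o['clock'])
f=save('wrist','w1'); print(f['origin'],f['fx'])
p=np.array([.514,-.361,.024]);print(proj(f,p),proj(f,[.472,-.349,.024]))
E
```

```text
[ 0.36669272 -0.35986045  0.1688641 ] [[ 0.649 -0.22  -0.728]
 [-0.109 -0.974  0.198]
 [-0.753 -0.049 -0.657]] [ 1.79  0.39 -0.97  2.34 -1.37  0.17  0.45] 1.7
[ 0.33825507 -0.36110527  0.31301785] 317.4843801784162
(np.float64(234.42725815163936), np.float64(153.27485352718708)) (np.float64(230.7236981426695), np.float64(191.13934231582715))
```

View pics/w1.png

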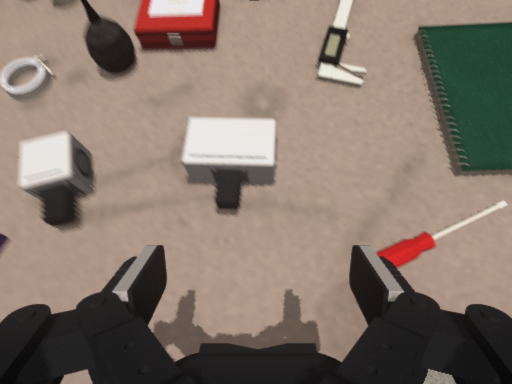

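The wrist view shows the lug at about (228,190), against a predicted (231,191), and the block square to the jaws. Joints 5 and 6 are at their limits, so I'll use a steeper tool at 60° elevation.

```bash
python3 - <<'E'
from h import *
y=-0.278; el=np.radians(60); a=np.array([np.cos(y),np.sin(y),0]); lug=np.array([.472,-.349,.030])
T=tool(y,el,True); g=lug-a*.008+T.apply([.002,0,0]); print(g)
s=plan(g-T.apply([.08,0,0]),T,8,85); plan(g,T,8,85,s)
E
```

```text
[ 0.46526876 -0.34707897  0.02826795]
85 0.0113 -0.0039 0.0011 0.017 -0.202 0.077; 85 0.0113 -0.004 0.0009 0.017 -0.202 0.077; 85 0.0113 -0.0042 0.0005 0.017 -0.202 0.077; 85 0.0113 -0.0042 0.0003 0.017 -0.202 0.077; 85 0.0112 -0.0043 0.0001 0.017 -0.202 0.077; 85 0.0112 -0.0044 -0.0002 0.017 -0.202 0.077; 85 0.0111 -0.0046 -0.0005 0.017 -0.202 0.077; 85 0.0111 -0.0046 -0.0007 0.017 -0.202 0.077
  step mm 12.029925661107978 turn/row 0.202 err mm [-0.02166317 -0.01299301 -0.0264534 ]
85 0.01 0 -0 -0 -0 0; 85 0.01 0 -0 -0 -0 0; 85 0.01 0 -0 -0 -0 0; 85 0.01 0 -0 -0 -0 0; 85 0.01 0 -0 -0 -0 0; 85 0.01 0 -0 -0 -0 0; 85 0.01 0 -0 -0 -0 0; 85 0.01 0 -0 -0 -0 0
  step mm 9.998216329283295 turn/row 0.0 err mm [-0.0069114   0.01090333 -0.02204386]
```

Emit:
apply_moves(increments="85 0.0113 -0.0039 0.0011 0.017 -0.202 0.077; 85 0.0113 -0.004 0.0009 0.017 -0.202 0.077; 85 0.0113 -0.0042 0.0005 0.017 -0.202 0.077; 85 0.0113 -0.0042 0.0003 0.017 -0.202 0.077; 85 0.0112 -0.0043 0.0001 0.017 -0.202 0.077; 85 0.0112 -0.0044 -0.0002 0.017 -0.202 0.077; 85 0.0111 -0.0046 -0.0005 0.017 -0.202 0.077; 85 0.0111 -0.0046 -0.0007 0.017 -0.202 0.077")

```text
clock: 2.55
tcp_pos: [0.4233, -0.3443, 0.1087]
orientation: [-2.567, 0.343, 1.514]
contact_force: [-0.1, 0.2, -0.0]
grip_width: 0.0853
```

```bash
python3 - <<'E'
from h import *
o=r.get_obs(); print(o['tcp_pos'],R.from_rotvec(o['orientation']).as_matrix().round(3),o['joints'].round(2),o['clock'])
y=-0.278; el=np.radians(60); a=np.array([np.cos(y),np.sin(y),0]); lug=np.array([.472,-.349,.030])
T=tool(y,el,True); g=lug-a*.008+T.apply([.002,0,0]); print(g)
plan(g,T,7,85)
E
```

```text
[ 0.4233459  -0.3443195   0.10871846] [[ 0.467 -0.266 -0.843]
 [-0.124 -0.964  0.236]
 [-0.875 -0.006 -0.483]] [ 0.77  0.35 -0.1   2.29 -1.37  0.17  0.16] 2.55
[ 0.46526876 -0.34707897  0.02826795]
85 0.0129 -0.0011 0.0004 0.006 0.023 0.011; 85 0.0129 -0.0012 0.0005 0.006 0.023 0.011; 85 0.0129 -0.0012 0.0004 0.006 0.023 0.011; 85 0.0129 -0.0012 0.0006 0.006 0.023 0.011; 85 0.0129 -0.0012 0.0005 0.006 0.023 0.011; 85 0.0129 -0.0012 0.0006 0.006 0.023 0.011; 85 0.0129 -0.0013 0.0006 0.006 0.023 0.011
  step mm 12.965751404163674 turn/row 0.023 err mm [0.0481074  0.01619632 0.02162461]
```

Emit:
apply_moves(increments="85 0.0129 -0.0012 0.0005 0 0 0.01; 85 0.0129 -0.0012 0.0005 0 0 0.01; 85 0.0129 -0.0012 0.0005 0 0 0.01; 85 0.0129 -0.0012 0.0005 0 0 0.01; 85 0.0129 -0.0012 0.0005 0 0 0.01; 85 0.0129 -0.0012 0.0005 0 0 0.01; 85 0.0129 -0.0012 0.0005 0 0 0.01; 85 0 0 0 0 0 0")

```text
clock: 3.35
tcp_pos: [0.469, -0.3605, 0.0558]
orientation: [-2.52, 0.306, 1.564]
contact_force: [-0.5, 0.6, -0.2]
grip_width: 0.0848
```

```bash
python3 - <<'E'
from h import *
o=r.get_obs(); print(o['tcp_pos'],R.from_rotvec(o['orientation']).as_matrix().round(3),o['joints'].round(2),o['clock'],o['contact_force'])
y=-0.278; el=np.radians(60); a=np.array([np.cos(y),np.sin(y),0]); lug=np.array([.472,-.349,.030])
T=R.from_rotvec(o['orientation']); g=lug-a*.008+tool(y,el,True).apply([.002,0,0]); print(T.inv().apply(g-o['tcp_pos']))
E
```

```text
[ 0.46902424 -0.36045558  0.05582648] [[ 0.432 -0.256 -0.865]
 [-0.089 -0.966  0.241]
 [-0.897 -0.027 -0.441]] [ 0.7   0.51 -0.06  2.18 -1.37  0.17  0.15] 3.35 [-0.45783333  0.61501613 -0.16201473]
[ 0.02191012 -0.01121604  0.01861872]
```

```bash
python3 - <<'E'
from h import *
y=-0.278; el=np.radians(70); a=np.array([np.cos(y),np.sin(y),0]); lug=np.array([.472,-.349,.030])
T=tool(y,el,True); g=lug-a*.008+T.apply([.002,0,0]); print(g)
plan(g,T,6,85)
E
```

```text
[ 0.46496493 -0.34699226  0.02812061]
85 0.0037 -0.0019 0.0032 0.01 -0.149 0.045; 85 0.0036 -0.0019 0.0031 0.01 -0.149 0.045; 85 0.0038 -0.0019 0.003 0.01 -0.149 0.045; 85 0.0038 -0.0019 0.003 0.01 -0.149 0.045; 85 0.0038 -0.0019 0.0029 0.01 -0.149 0.045; 85 0.0039 -0.002 0.0028 0.01 -0.149 0.045
  step mm 5.178357124143345 turn/row 0.149 err mm [ 0.02299702  0.02946371 -0.03350649]
```

Emit:
apply_moves(increments="85 0 -0.0019 0.0032 0.01 -0.149 0.045; 85 0.0036 -0.0019 0.0031 0.01 -0.149 0.045; 85 0.0038 -0.0019 0.003 0.01 -0.149 0.045; 85 0.0038 -0.0019 0.003 0.01 -0.149 0.045; 85 0.0038 -0.0019 0.0029 0.01 -0.149 0.045; 85 0.0039 -0.002 0.0028 0.01 -0.149 0.045; 85 0.0037 0 0 0 0 0; 85 0 0 0 0 0 0")

```text
clock: 4.15
tcp_pos: [0.4639, -0.3467, 0.0287]
orientation: [-2.428, 0.34, 1.699]
contact_force: [-0.5, -0.5, 0.8]
grip_width: 0.0852
```

```bash
python3 - <<'E'
from h import *
o=r.get_obs(); print(o['tcp_pos'],R.from_rotvec(o['orientation']).as_matrix().round(3),o['joints'].round(2),o['clock'],o['contact_force'])
y=-0.278; el=np.radians(70); a=np.array([np.cos(y),np.sin(y),0]); lug=np.array([.472,-.349,.030])
T=tool(y,el,True); g=lug-a*.008+T.apply([.002,0,0]); print(g)
plan(g,T,3,85)
E
```

```text
[ 0.46394373 -0.34672871  0.02869411] [[ 0.329 -0.275 -0.903]
 [-0.094 -0.962  0.258]
 [-0.939  0.    -0.343]] [ 0.44  0.56  0.18  2.18 -1.2   0.21 -0.11] 4.15 [-0.51635092 -0.50343439  0.76615125]
[ 0.46496493 -0.34699226  0.02812061]
85 0.0003 -0 -0.0003 -0 -0.002 -0.001; 85 0.0003 -0 -0.0002 -0 -0.002 -0.001; 85 0.0003 -0 -0.0003 -0 -0.002 -0.001
  step mm 0.4001681905773558 turn/row 0.002 err mm [-0.00214415 -0.02749341  0.00182004]
```

Emit:
apply_moves(increments="15 0.0005 0 0 0 0 0; 15 0 0 0 0 0 0; 15 0 0 0 0 0 0; 15 0 0 0 0 0 0; 15 0 0 0 0 0 0; 15 0 0 0 0 0 0; 15 0 0 0 0 0 0; 15 0 0 0 0 0 0", squeeze=90)

```text
clock: 4.95
tcp_pos: [0.4641, -0.3471, 0.0289]
orientation: [-2.428, 0.341, 1.698]
contact_force: [-2.0, 1.0, 5.0]
grip_width: 0.02
```

```bash
python3 - <<'E'
from h import *
o=r.get_obs(); print(o['grip_width'],o['tcp_pos'])
y=-0.278; p=np.array(o['tcp_pos']);a=np.array([np.cos(y),np.sin(y),0])
s=plan(p+[0,0,.06],R.from_rotvec(o['orientation']),4,15); plan(s[0]+[0.03,0,.06],tool(y,np.radians(140),True),12,15,s)
E
```

```text
0.02004299479095495 [ 0.46408256 -0.34708147  0.02890075]
15 -0.0141 0 -0.0051 0 0 0; 15 -0.0141 0 -0.0052 0 0 0; 15 -0.0141 0 -0.0051 0 0 0; 15 -0.0141 0 -0.0052 0 0 0
  step mm 15.0 turn/row 0.0 err mm [-0.0048129   0.01780227  0.04431413]
15 -0.0039 -0.0007 -0.004 -0.001 -0.849 -0; 15 -0.0042 -0.0007 -0.0035 -0.001 -0.849 -0; 15 -0.0046 -0.0007 -0.0031 -0.001 -0.849 -0; 15 -0.0049 -0.0006 -0.0027 -0.001 -0.849 -0; 15 -0.0051 -0.0007 -0.0021 -0.001 -0.849 -0; 15 -0.0054 -0.0007 -0.0016 -0.001 -0.849 -0; 15 -0.0054 -0.0007 -0.001 -0.001 -0.849 -0; 15 -0.0055 -0.0007 -0.0005 -0.001 -0.849 -0; 15 -0.0056 -0.0007 0.0001 -0.001 -0.849 -0; 15 -0.0055 -0.0007 0.0007 -0.001 -0.849 -0; 15 -0.0054 -0.0006 0.0012 -0.001 -0.849 -0; 15 -0.0053 -0.0007 0.0017 -0.001 -0.849 -0
  step mm 5.590169943749475 turn/row 0.849 err mm [ 0.05451162 -0.03773825 -0.00464159]
```

Emit:
apply_moves(increments="15 -0.0141 0 -0.0051 0 0 0; 15 -0.0141 0 -0.0052 0 0 0; 15 -0.0141 0 -0.0051 0 0 0; 15 -0.0141 0 -0.0052 0 0 0; 15 -0.0039 -0.0007 -0.004 0 -0.85 0; 15 -0.0042 -0.0007 -0.0035 0 -0.85 0; 15 -0.0046 -0.0007 -0.0031 0 -0.85 0; 15 -0.0049 -0.0007 -0.0027 0 -0.85 0")

```text
clock: 5.75
tcp_pos: [0.4741, -0.3462, 0.1088]
orientation: [-2.002, 0.282, 2.134]
contact_force: [-0.1, -0.4, -3.2]
grip_width: 0.02
```

Emit:
apply_moves(increments="15 -0.0051 -0.0007 -0.0021 0 -0.85 0; 15 -0.0054 -0.0007 -0.0016 0 -0.85 0; 15 -0.0054 -0.0007 -0.001 0 -0.85 0; 15 -0.0055 -0.0007 -0.0005 0 -0.85 0; 15 -0.0056 -0.0007 0.0001 0 -0.85 0; 15 -0.0055 -0.0007 0.0007 0 -0.85 0; 15 -0.0054 -0.0006 0.0012 0 -0.85 0; 15 -0.0053 -0.0007 0.0017 0 -0.85 0")

```text
clock: 6.55
tcp_pos: [0.4948, -0.3466, 0.1477]
orientation: [-0.977, 0.136, 2.706]
contact_force: [-0.1, -0.6, -3.1]
grip_width: 0.0201
```

```bash
python3 - <<'E'
from h import *
o=r.get_obs(); print(o['grip_width'],o['tcp_pos'],R.from_rotvec(o['orientation']).as_matrix().round(3),o['joints'].round(2),o['clock'])
f=save('side','s2'); u,v=proj(f,o['tcp_pos']); print(u,v); u,v=int(u),int(v)
c=f['color'][max(0,v-90):v+90,max(0,u-120):u+120]; cv2.imwrite('pics/s2c.png',cv2.resize(c,None,fx=3,fy=3))
E
```

```text
0.020068472771616056 [ 0.49481485 -0.34662903  0.14772452] [[-0.74  -0.274 -0.614]
 [ 0.211 -0.962  0.175]
 [-0.639 -0.     0.769]] [ 0.05  1.09  0.79  1.26 -0.29  1.84 -0.99] 6.55
281.66484624095176 131.5432227813074
```

View pics/s2c.png

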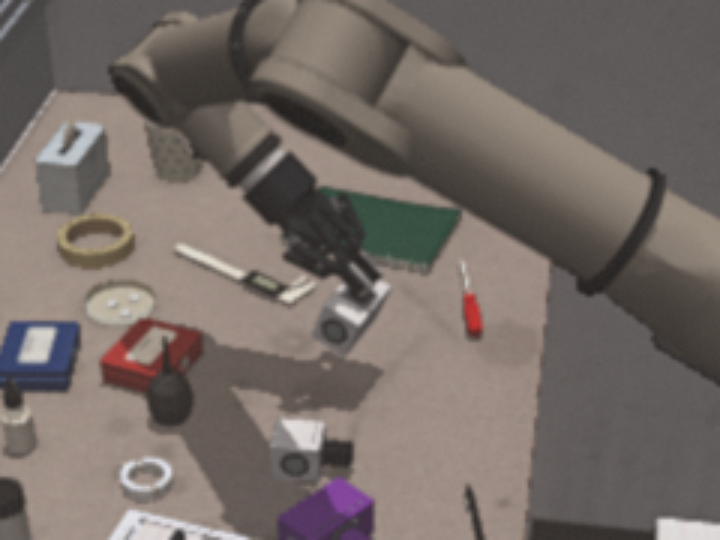

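The side view shows the long standard held by its lug, raised to within about 20–30° of upright at crop position (350,310). The scene is otherwise undisturbed. I'll lower it now.

Emit:
apply_moves(increments="15 0.0064 0 -0.0077 0 0 0; 15 0.0064 0 -0.0077 0 0 0; 15 0.0064 0 -0.0077 0 0 0; 15 0.0064 0 -0.0077 0 0 0; 15 0.0064 0 -0.0077 0 0 0; 15 0.0032 0 -0.0038 0 0 0; 15 0 0 0 0 0 0; 15 0 0 0 0 0 0")

```text
clock: 7.4
tcp_pos: [0.4944, -0.3472, 0.0937]
orientation: [-0.982, 0.139, 2.704]
contact_force: [0.1, 0.2, -3.3]
grip_width: 0.0201
```

Emit:
apply_moves(increments="15 0.0013 0 -0.0015 0 0 0; 15 0.0013 0 -0.0015 0 0 0; 15 0 0 0 0 0 0; 15 0.0013 0 -0.0015 0 0 0; 15 0 0 0 0 0 0; 15 0.0013 0 -0.0015 0 0 0; 15 0 0 0 0 0 0; 15 0 0 0 0 0 0")

```text
clock: 8.2
tcp_pos: [0.4943, -0.3471, 0.0858]
orientation: [-0.982, 0.139, 2.704]
contact_force: [0.3, -0.2, -1.0]
grip_width: 0.0201
```

Emit:
apply_moves(increments="15 0.0008 0 -0.001 0 0 0; 15 0 0 0 0 0 0; 45 0 0 0 0 0 0; 45 0 0 0 0 0 0; 45 0 0 0 0 0 0; 45 0 0 0 0 0 0; 60 0 0 0 0 0 0; 60 0 0 0 0 0 0")

```text
clock: 9.0
tcp_pos: [0.4942, -0.347, 0.0842]
orientation: [-0.982, 0.138, 2.704]
contact_force: [-0.3, 0.0, 0.5]
grip_width: 0.06
```

```bash
python3 - <<'E'
from h import *
o=r.get_obs(); print(o['grip_width'],o['tcp_pos'],o['contact_force'])
y=-0.278; p=np.array(o['tcp_pos']); Q=R.from_rotvec(o['orientation'])
s=plan(p-Q.apply([.07,0,0])+[0,0,.06],Q,4,75); print(s[0])
plan(np.array([.47,-.34,.26]),tool(y,np.radians(90),True),12,75,s)
E
```

```text
0.06003481162918617 [ 0.494214   -0.34704224  0.08418377] [-0.28444211  0.0300551   0.49701346]
75 -0.0271 0 0.0115 0 0 0; 75 -0.0271 0 0.0115 0 0 0; 75 -0.0272 0 0.0115 0 0 0; 75 -0.0271 0 0.0115 0 0 0
  step mm 29.46284024517176 turn/row 0.0 err mm [ 0.0287282   0.02029373 -0.01459542]
[ 0.54587219 -0.36177601  0.18907703]
75 0.0013 -0 0.0088 -0.001 0.607 -0; 75 0.0006 -0 0.0088 -0.001 0.607 -0; 75 -0.0001 -0 0.0088 -0.001 0.607 -0; 75 -0.0006 -0 0.0088 -0.001 0.607 -0; 75 -0.0013 -0 0.0088 -0.001 0.607 -0; 75 -0.002 -0 0.0086 -0.001 0.607 -0; 75 -0.0026 -0 0.0085 -0.001 0.607 -0; 75 -0.0031 -0 0.0082 -0.001 0.607 -0; 75 -0.0038 -0.0001 0.008 -0.001 0.607 -0; 75 -0.0043 0 0.0077 -0.001 0.607 -0; 75 -0.0049 0 0.0074 -0.001 0.607 -0; 75 -0.0055 0 0.007 -0.001 0.607 -0
  step mm 8.843096853097942 turn/row 0.607 err mm [-0.02449735  0.01114932  0.04822215]
```

Emit:
apply_moves(increments="75 -0.02 0 0 0 0 0; 75 -0.03 0 0.008 0 0 0; 75 -0.03 0 0.015 0 0 0; 75 -0.028 0 0.022 0 0 0; 75 0.0013 0 0.0088 0 0.607 0; 75 0.0006 0 0.0088 0 0.607 0; 75 0 0 0.0088 0 0.607 0; 75 -0.0006 0 0.0088 0 0.607 0")

```text
clock: 9.8
tcp_pos: [0.5112, -0.35, 0.2044]
orientation: [-1.416, 0.203, 2.536]
contact_force: [-0.5, -0.7, 0.0]
grip_width: 0.075
```

Emit:
apply_moves(increments="75 -0.0013 0 0.0088 0 0.607 0; 75 -0.002 0 0.0086 0 0.607 0; 75 -0.0026 0 0.0085 0 0.607 0; 75 -0.0031 0 0.0082 0 0.607 0; 75 -0.0038 0 0.008 0 0.607 0; 75 -0.0043 0 0.0077 0 0.607 0; 75 -0.0049 0 0.0074 0 0.607 0; 75 -0.0055 0 0.007 0 0.607 0")

```text
clock: 10.6
tcp_pos: [0.4591, -0.3353, 0.2503]
orientation: [-2.115, 0.295, 2.052]
contact_force: [-0.2, 0.0, -0.3]
grip_width: 0.0752
```

```bash
python3 - <<'E'
from h import *
o=r.get_obs(); print(o['grip_width'],o['tcp_pos'],o['joints'].round(2),R.from_rotvec(o['orientation']).as_matrix().round(3),o['clock'])
f=save('wrist','w2'); t=save('side','s3')
c=t['color'][60:250,180:400]
cv2.imwrite('pics/c2.png',np.hstack([cv2.resize(f['color'],(480,360)),cv2.resize(c,(320,360))]))
E
```

```text
0.0752008648361775 [ 0.45909964 -0.33528007  0.25032118] [ 0.24  0.29  0.34  1.85 -0.12  0.98 -1.21] [[ 0.028 -0.265 -0.964]
 [-0.017 -0.964  0.265]
 [-0.999  0.009 -0.031]] 10.6
```

View pics/c2.png

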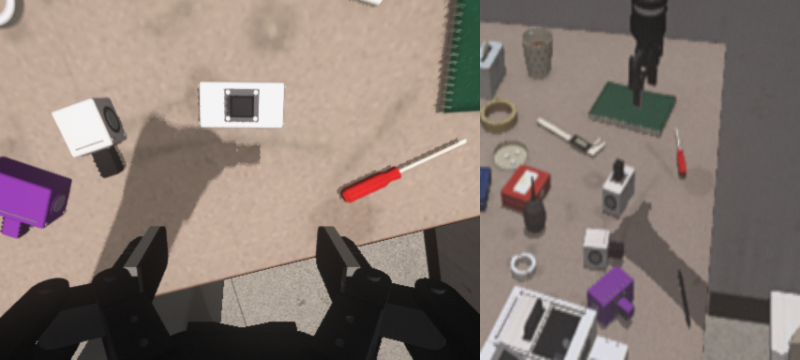

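It stands upright with its lug up: block at (242,105) in the wrist crop, square to the tool, and the short standard undisturbed. Next I'll measure the lug and plan the vertical grasp.

```bash
python3 - <<'E'
from h import *
f=cal('w2'); im=cv2.imread('pics/w2.png'); hsv=cv2.cvtColor(im,cv2.COLOR_BGR2HSV)
x0,y0,x1,y1=200,75,315,150
c=hsv[y0:y1,x0:x1]; m=((c[...,2]>170)&(c[...,1]<50))
pts=np.argwhere(m)[:,::-1]+[x0,y0]; bx=cv2.boxPoints(cv2.minAreaRect(pts.astype(np.float32)))
W=np.array([onz(f,u,v,.054) for u,v in bx]); C=W.mean(0); print(C,W.round(3))
d=(c[...,2]<45); n,l,st,ce=cv2.connectedComponentsWithStats(d.astype(np.uint8)); i=1+st[1:,4].argmax(); print(st[i],onz(f,*(ce[i]+[x0,y0]),.088))
e=max(((W[i]-W[(i+1)%4]) for i in range(4)),key=np.linalg.norm); yw=np.arctan(e[1]/e[0]); print('long axis deg',np.degrees(yw),np.linalg.norm(e))
E
```

```text
[ 0.51609015 -0.35521348  0.054     ] [[ 0.508 -0.297  0.054]
 [ 0.559 -0.319  0.054]
 [ 0.525 -0.411  0.054]
 [ 0.472 -0.393  0.054]]Traceback (most recent call last):
  File "<stdin>", line 7, in <module>
ValueError: attempt to get argmax of an empty sequence
```

```bash
python3 - <<'E'
from h import *
f=cal('w2'); im=cv2.imread('pics/w2.png'); hsv=cv2.cvtColor(im,cv2.COLOR_BGR2HSV)
x0,y0,x1,y1=195,70,320,155
c=hsv[y0:y1,x0:x1]; m=((c[...,2]>190)&(c[...,1]<40)).astype(np.uint8)
n,l,st,ce=cv2.connectedComponentsWithStats(m); i=1+st[1:,4].argmax(); print(st)
pts=np.argwhere(l==i)[:,::-1]+[x0,y0]; bx=cv2.boxPoints(cv2.minAreaRect(pts.astype(np.float32)));print(bx)
W=np.array([onz(f,u,v,.054) for u,v in bx]); print(W.mean(0),W.round(4))
for k in range(4): e=W[k]-W[(k+1)%4]; print(np.degrees(np.arctan2(e[1],e[0])),np.linalg.norm(e))
d=(c[...,2]<80).astype(np.uint8); n,l,st,ce=cv2.connectedComponentsWithStats(d); print(st,[onz(f,*(q+[x0,y0]),.088).round(4) for q in ce[1:]])
print(ori(f).as_matrix().round(3))
E
```

```text
[[   0    0  125   85 7414]
 [  17   17   93   50 3160]
 [  16   21    1    1    1]
 [  76   26    4    5   18]
 [  46   54    4    5   16]
 [  75   54    5    5   16]]
[[212.  87.]
 [304.  87.]
 [304. 136.]
 [212. 136.]]
[ 0.51695428 -0.35379115  0.054     ] [[ 0.5517 -0.3169  0.054 ]
 [ 0.5279 -0.4033  0.054 ]
 [ 0.4817 -0.3924  0.054 ]
 [ 0.5066 -0.3026  0.054 ]]
74.60420261879779 0.08961518719677317
-13.206340574514824 0.04739276392189613
-105.46560979351551 0.09323113648352487
162.4159042212665 0.04727904634296799
[[    0     0   125    85 10008]
 [   48    32    28    23   617]] [array([ 0.5175, -0.3526,  0.088 ])]
[[-0.266  0.929  0.256]
 [-0.964 -0.259 -0.062]
 [ 0.008 -0.264  0.965]]
```

```bash
python3 - <<'E'
from h import *
T=tool(-.262,np.pi/2,True)
s=plan(np.array([.517,-.3535,.14]),T,8,60); plan(np.array([.517,-.3535,.076]),T,4,60,s)
E
```

```text
60 0.0141 0 -0.0074 -0.009 -0.031 -0.009; 60 0.0141 0.0001 -0.0074 -0.009 -0.031 -0.009; 60 0.014 0 -0.0075 -0.009 -0.031 -0.009; 60 0.014 0.0001 -0.0076 -0.009 -0.031 -0.009; 60 0.014 0.0001 -0.0076 -0.009 -0.031 -0.009; 60 0.014 0.0002 -0.0076 -0.009 -0.031 -0.009; 60 0.0139 0.0001 -0.0077 -0.009 -0.031 -0.009; 60 0.0139 0.0002 -0.0078 -0.009 -0.031 -0.009
  step mm 15.92310540984029 turn/row 0.031 err mm [0.0077939  0.01422803 0.03990142]
60 0.016 0 0 -0.001 -0 0; 60 0.016 0 0 -0.001 -0 0; 60 0.016 0 0 -0.001 -0 0; 60 0.016 0 0 -0.001 -0 0
  step mm 16.00997586771778 turn/row 0.001 err mm [0.01750113 0.01400817 0.03990215]
```

Emit:
apply_moves(increments="60 0.0141 0 -0.0074 -0.009 -0.031 -0.009; 60 0.0141 0 -0.0074 -0.009 -0.031 -0.009; 60 0.014 0 -0.0075 -0.009 -0.031 -0.009; 60 0.014 0 -0.0076 -0.009 -0.031 -0.009; 60 0.014 0 -0.0076 -0.009 -0.031 -0.009; 60 0.014 0 -0.0076 -0.009 -0.031 -0.009; 60 0.0139 0 -0.0077 -0.009 -0.031 -0.009; 60 0.0139 0 -0.0078 -0.009 -0.031 -0.009")

```text
clock: 11.5
tcp_pos: [0.5203, -0.3521, 0.1373]
orientation: [-2.081, 0.271, 2.085]
contact_force: [0.1, 0.0, -0.1]
grip_width: 0.0601
```

```bash
python3 - <<'E'
from h import *
o=r.get_obs(); print(o['tcp_pos'],R.from_rotvec(o['orientation']).as_matrix().round(3))
plan(np.array([.517,-.3535,.076]),tool(-.262,np.pi/2,True),4,60)
E
```

```text
[ 0.52025994 -0.35211595  0.13734936] [[-0.002 -0.256 -0.967]
 [ 0.001 -0.967  0.256]
 [-1.     0.     0.002]]
60 0.0153 0.0005 0.0007 0.006 0.005 -0; 60 0.0154 0.0006 0.0006 0.006 0.005 -0; 60 0.0153 0.0005 0.0007 0.006 0.005 -0; 60 0.0154 0.0006 0.0007 0.006 0.005 -0
  step mm 15.36287579239601 turn/row 0.006 err mm [-0.00180492 -0.0271179  -0.04657787]
```

Emit:
apply_moves(increments="60 0.0153 0.0005 0.0007 0.006 0.005 0; 60 0.0154 0.0006 0.0006 0.006 0.005 0; 60 0.0153 0.0005 0.0007 0.006 0.005 0; 60 0.0154 0.0006 0.0007 0.006 0.005 0; 60 0 0 0 0 0 0; 15 0 0 0 0 0 0; 15 0 0 0 0 0 0; 15 0 0 0 0 0 0")

```text
clock: 12.3
tcp_pos: [0.517, -0.3537, 0.0784]
orientation: [-2.084, 0.275, 2.079]
contact_force: [1.1, -0.2, -0.3]
grip_width: 0.0206
```

Emit:
apply_moves(increments="15 0 0 0 0 0 0; 15 0 0 0 0 0 0; 15 -0.01 0 0 0 0 0; 15 -0.02 0 0 0 0 0; 15 -0.04 0 0 0 0 0; 15 -0.04 0 0 0 0 0; 15 -0.04 0 0 0 0 0; 15 -0.02 0 0 0 0 0")

```text
clock: 13.1
tcp_pos: [0.5169, -0.3542, 0.2513]
orientation: [-2.087, 0.277, 2.077]
contact_force: [-0.3, -1.5, -2.2]
grip_width: 0.0205
```

```bash
python3 - <<'E'
from h import *
o=r.get_obs(); print(o['tcp_pos'],o['grip_width'],o['contact_force'],o['joints'].round(2))
# photometer yaw from picks
P=dict(BL=(.705,.302),BR=(.663,.027),FR=(.495,.064),FL=(.536,.33),dFL=(.472,.343),dFR=(.428,.067))
for a,b in(('BR','BL'),('FR','FL'),('dFR','dFL')):
    v=np.subtract(P[b],P[a]); print(np.degrees(np.arctan2(-v[0],v[1])),np.linalg.norm(v))
y=np.radians(-9); T=tool(y,np.pi/2,True)
plan(np.array([.50,.08,.40]),T,16,15)
E
```

```text
[ 0.51694263 -0.3541603   0.25133762] 0.020463939201159086 [-0.32578436 -1.47753209 -2.24745535] [ 0.25  0.4   0.34  1.7  -0.15  1.06 -1.2 ]
-8.683526835729454 0.2781887848206681
-8.76234751057472 0.26914122686797726
-9.057888128617655 0.27948524111301476
15 -0.0094 -0.0259 0.008 -0.055 -0.003 -0.001; 15 -0.0093 -0.026 0.0079 -0.055 -0.003 -0.001; 15 -0.0094 -0.026 0.0077 -0.055 -0.003 -0.001; 15 -0.0093 -0.0261 0.0075 -0.055 -0.003 -0.001; 15 -0.0094 -0.0261 0.0073 -0.055 -0.003 -0.001; 15 -0.0093 -0.0262 0.0072 -0.055 -0.003 -0.001; 15 -0.0093 -0.0262 0.007 -0.055 -0.003 -0.001; 15 -0.0093 -0.0263 0.0069 -0.055 -0.003 -0.001; 15 -0.0094 -0.0263 0.0066 -0.055 -0.003 -0.001; 15 -0.0093 -0.0263 0.0065 -0.055 -0.003 -0.001; 15 -0.0093 -0.0265 0.0064 -0.055 -0.003 -0.001; 15 -0.0093 -0.0264 0.0061 -0.055 -0.003 -0.001; 15 -0.0093 -0.0265 0.006 -0.055 -0.003 -0.001; 15 -0.0093 -0.0265 0.0058 -0.055 -0.003 -0.001; 15 -0.0092 -0.0266 0.0057 -0.055 -0.003 -0.001; 15 -0.0093 -0.0266 0.0055 -0.055 -0.003 -0.001
  step mm 28.701230708193208 turn/row 0.055 err mm [-0.03594459  0.03165908 -0.02766522]
```

```bash
python3 - <<'E'
from h import *
plan(np.array([.465,.125,.28]),tool(np.radians(-8.8),np.pi/2,True),16,15)
E
```

```text
15 -0.0019 -0.0281 0.0109 -0.057 -0.003 -0.001; 15 -0.0019 -0.0281 0.0107 -0.057 -0.003 -0.001; 15 -0.0018 -0.0282 0.0105 -0.057 -0.003 -0.001; 15 -0.0019 -0.0283 0.0104 -0.057 -0.003 -0.001; 15 -0.0018 -0.0284 0.0101 -0.057 -0.003 -0.001; 15 -0.0019 -0.0284 0.0099 -0.057 -0.003 -0.001; 15 -0.0018 -0.0285 0.0098 -0.057 -0.003 -0.001; 15 -0.0018 -0.0286 0.0095 -0.057 -0.003 -0.001; 15 -0.0019 -0.0286 0.0094 -0.057 -0.003 -0.001; 15 -0.0018 -0.0287 0.0092 -0.057 -0.003 -0.001; 15 -0.0018 -0.0288 0.0089 -0.057 -0.003 -0.001; 15 -0.0018 -0.0288 0.0088 -0.057 -0.003 -0.001; 15 -0.0018 -0.0289 0.0086 -0.057 -0.003 -0.001; 15 -0.0018 -0.0289 0.0083 -0.057 -0.003 -0.001; 15 -0.0018 -0.029 0.0082 -0.057 -0.003 -0.001; 15 -0.0017 -0.029 0.008 -0.057 -0.003 -0.001
  step mm 30.176186162399745 turn/row 0.057 err mm [-0.00198994 -0.04720725 -0.04552518]
```

Emit:
apply_moves(increments="15 -0.0019 -0.0281 0.0109 -0.057 -0.003 -0.001; 15 -0.0019 -0.0281 0.0107 -0.057 -0.003 -0.001; 15 -0.0018 -0.0282 0.0105 -0.057 -0.003 -0.001; 15 -0.0019 -0.0283 0.0104 -0.057 -0.003 -0.001; 15 -0.0018 -0.0284 0.0101 -0.057 -0.003 -0.001; 15 -0.0019 -0.0284 0.0099 -0.057 -0.003 -0.001; 15 -0.0018 -0.0285 0.0098 -0.057 -0.003 -0.001; 15 -0.0018 -0.0286 0.0095 -0.057 -0.003 -0.001")

```text
clock: 13.9
tcp_pos: [0.4894, -0.1127, 0.2623]
orientation: [-2.109, 0.219, 2.115]
contact_force: [1.9, -0.0, -2.8]
grip_width: 0.0201
```

Emit:
apply_moves(increments="15 -0.0019 -0.0286 0.0094 -0.057 -0.003 -0.001; 15 -0.0018 -0.0287 0.0092 -0.057 -0.003 -0.001; 15 -0.0018 -0.0288 0.0089 -0.057 -0.003 -0.001; 15 -0.0018 -0.0288 0.0088 -0.057 -0.003 -0.001; 15 -0.0018 -0.0289 0.0086 -0.057 -0.003 -0.001; 15 -0.0018 -0.0289 0.0083 -0.057 -0.003 -0.001; 15 -0.0018 -0.029 0.0082 -0.057 -0.003 -0.001; 15 0 0 0 0 0 0")

```text
clock: 14.7
tcp_pos: [0.4665, 0.1003, 0.2757]
orientation: [-2.135, 0.16, 2.145]
contact_force: [-0.3, -0.2, -3.2]
grip_width: 0.0205
```

```bash
python3 - <<'E'
from h import *
o=r.get_obs(); print(o['tcp_pos'],o['grip_width'],o['contact_force'],o['joints'].round(2),R.from_rotvec(o['orientation']).as_matrix().round(3),o['clock'])
f=save('wrist','w3'); print(f['origin']); cv2.imwrite('pics/w3b.png',cv2.resize(f['color'],(800,600),interpolation=cv2.INTER_CUBIC))
E
```

```text
[0.46652528 0.10025539 0.27566375] 0.020456118201512535 [-0.25941205 -0.22029218 -3.16015312] [-0.39  0.12  0.05  1.98 -0.01  1.04 -2.05] [[-0.005 -0.152 -0.988]
 [ 0.004 -0.988  0.152]
 [-1.    -0.004  0.005]] 14.7
[0.53976575 0.08822266 0.40127669]
```

View pics/w3b.png

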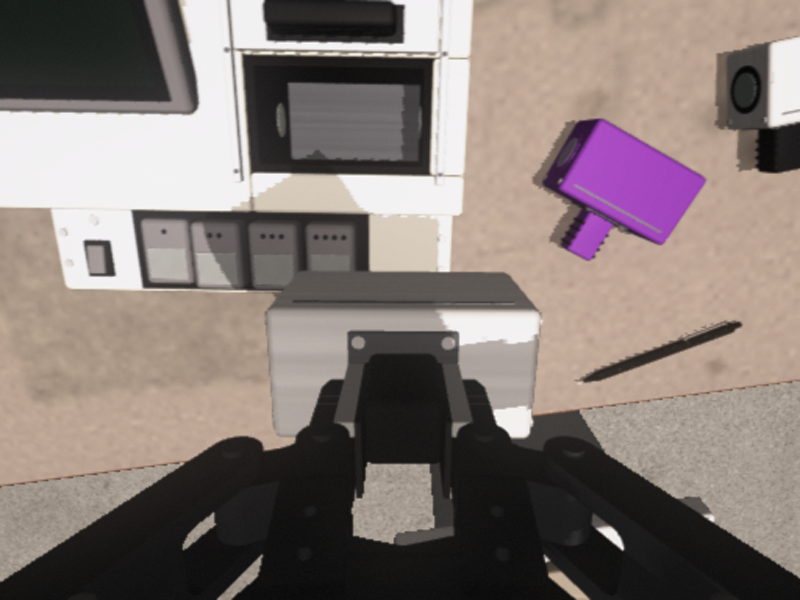

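The wrist view shows the chamber mouth at corners (244,54), (435,58), (431,175) and (250,174), the grip at (333,18), key 3 at about (274,252), and the held block's top face from (268,312) to (540,315). I'll turn these into positions.

```bash
python3 - <<'E'
from h import *
f=cal('w3'); s=1.5625; ex=np.array([np.cos(np.radians(-8.8)),np.sin(np.radians(-8.8)),0])
def W(p,z): return onz(f,p[0]/s-.0,p[1]/s,z)
M=[W(p,.107) for p in((244,54),(435,58),(431,175),(250,174))]
print('mouth',np.array(M).round(4),'c',np.mean(M,0).round(4)); 
for k in range(4): e=M[k]-M[(k+1)%4]; print(np.degrees(np.arctan2(e[1],e[0])).round(1),np.linalg.norm(e).round(4))
zt=.2757-.0244
B=[W(p,zt) for p in((267,310),(541,314),(531,437),(274,437))]
print('block',np.array(B).round(4),'c',np.mean(B,0).round(4))
for k in range(4): e=B[k]-B[(k+1)%4]; print(np.degrees(np.arctan2(e[1],e[0])).round(1),np.linalg.norm(e).round(4))
for n,p,z in(('bodyFR',(462,214),.107),('bodyR',(472,0),.107),('bodyF',(60,207),.107),('grip',(333,18),.136),('dots3',(272,237),.079),('k3FL',(247,220),.078),('k3NR',(300,287),.078),('k3NL',(252,287),.078),('k3FR',(297,220),.078)): print(n,W(p,z).round(4))
# gradient edge scan on gray
g=cv2.cvtColor(cv2.imread('pics/w3.png'),cv2.COLOR_BGR2GRAY)
print('row73',g[73,150:170],g[73,265:295]); print('col180',g[25:40,200],g[100:118,200],g[100:118,260])
E
```

```text
mouth [[0.5972 0.1671 0.107 ]
 [0.5795 0.0655 0.107 ]
 [0.5188 0.076  0.107 ]
 [0.5353 0.1793 0.107 ]] c [0.5577 0.122  0.107 ]
80.1 0.1032
-9.8 0.0615
-99.1 0.1046
168.9 0.0631
block [[0.4954 0.1396 0.2513]
 [0.4808 0.0531 0.2513]
 [0.436  0.0597 0.2513]
 [0.4494 0.1481 0.2513]] c [0.4654 0.1001 0.2513]
80.4 0.0877
-8.4 0.0453
-98.6 0.0894
169.5 0.0468
bodyFR [0.4938 0.061  0.107 ]
bodyR [0.6039 0.0427 0.107 ]
bodyF [0.534  0.2949 0.107 ]
grip [0.6002 0.1135 0.136 ]
dots3 [0.4935 0.1835 0.079 ]
k3FL [0.5068 0.1973 0.078 ]
k3NR [0.4569 0.1729 0.078 ]
k3NL [0.4619 0.2051 0.078 ]
k3FR [0.5018 0.1651 0.078 ]
row73 [207 137 163 220 240 238 220 152  76  49  47  45  45  42  39  35  34  36
  33  35] [ 68  69  71  94  81  42  35  38  38  39  68 167 227 235 218 203 227 241
 242 239 235 237 242 243 243 242 242 243 242 243]
col180 [ 49 119 237 241 241 240 219 133 211 228 141  49  29  29  29] [ 66  63  42  33  33  33  38  36  37  36  57 138 189 200 206 206 205 205] [ 71  71  68  47  37  37  39  48  46  48  48  71 173 239 242 242 243 243]
```

```bash
python3 - <<'E'
from h import *
T=tool(np.radians(-9.3),np.pi/2,True)
plan(np.array([.5588,.1222,.205]),T,7,15)
E
```

```text
15 0.01 -0.0055 -0.0125 0.008 0.006 0.002; 15 0.01 -0.0055 -0.0125 0.008 0.006 0.002; 15 0.0101 -0.0055 -0.0124 0.008 0.006 0.002; 15 0.01 -0.0055 -0.0125 0.008 0.006 0.002; 15 0.01 -0.0055 -0.0124 0.008 0.006 0.002; 15 0.0101 -0.0056 -0.0125 0.008 0.006 0.002; 15 0.01 -0.0056 -0.0124 0.008 0.006 0.002
  step mm 16.919994120577236 turn/row 0.008 err mm [0.02840931 0.03003634 0.03603406]
```

Emit:
apply_moves(increments="15 0.01 -0.0055 -0.0125 0.008 0.006 0.002; 15 0.01 -0.0055 -0.0125 0.008 0.006 0.002; 15 0.01 -0.0055 -0.0125 0.008 0.006 0.002; 15 0.01 -0.0055 -0.0125 0.008 0.006 0.002; 15 0.01 -0.0055 -0.0124 0.008 0.006 0.002; 15 0.01 -0.0056 -0.0125 0.008 0.006 0.002; 15 0.01 -0.0056 -0.0124 0.008 0.006 0.002; 15 0 0 0 0 0 0")

```text
clock: 15.55
tcp_pos: [0.5601, 0.1187, 0.2037]
orientation: [-2.133, 0.181, 2.136]
contact_force: [-0.3, -0.3, -2.6]
grip_width: 0.0204
```

```bash
python3 - <<'E'
from h import *
o=r.get_obs(); print(o['tcp_pos'],o['grip_width'],o['contact_force'],R.from_rotvec(o['orientation']).as_matrix().round(3),o['clock'])
plan(np.array([.5588,.1222,.175]),tool(np.radians(-9.3),np.pi/2,True),5,15)
E
```

```text
[0.56013219 0.11869708 0.20366519] 0.020396726211910562 [-0.29876863 -0.26681909 -2.59180684] [[-0.002 -0.167 -0.986]
 [-0.002 -0.986  0.167]
 [-1.     0.002  0.001]] 15.55
15 0.0057 -0.0007 0.0004 -0.009 0.002 -0.003; 15 0.0058 -0.0006 0.0003 -0.009 0.002 -0.003; 15 0.0057 -0.0007 0.0004 -0.009 0.002 -0.003; 15 0.0057 -0.0006 0.0004 -0.009 0.002 -0.003; 15 0.0058 -0.0007 0.0004 -0.009 0.002 -0.003
  step mm 5.781827975304087 turn/row 0.009 err mm [-0.02580221  0.04005436 -0.03661778]
```

Emit:
apply_moves(increments="15 0 -0.0017 0.001 -0.02 0.005 -0.008; 15 0 -0.0017 0.001 -0.02 0.005 -0.007; 15 0.004 0 0 0 0 0; 15 0.005 0 0 0 0 0; 15 0.005 0 0 0 0 0; 15 0.005 0 0 0 0 0; 15 0.005 0 0 0 0 0; 15 0 0 0 0 0 0")

```text
clock: 16.35
tcp_pos: [0.5579, 0.1235, 0.1802]
orientation: [-2.137, 0.172, 2.137]
contact_force: [-0.7, -0.3, -3.6]
grip_width: 0.0206
```

```bash
python3 - <<'E'
from h import *
o=r.get_obs(); print(o['tcp_pos'],o['grip_width'],o['contact_force'],o['moment'],R.from_rotvec(o['orientation']).as_matrix().round(3),o['clock'])
plan(np.array([.5588,.1222,.100]),tool(np.radians(-9.3),np.pi/2,True),8,15)
E
```

```text
[0.55785525 0.1235492  0.1801667 ] 0.020551827806682372 [-0.68804058 -0.27602659 -3.62740904] [-0.01829683  0.07886396 -0.09019229] [[ 0.    -0.161 -0.987]
 [ 0.001 -0.987  0.161]
 [-1.    -0.001 -0.   ]] 16.35
15 0.01 0.0002 -0.0001 0.001 -0 0.001; 15 0.01 0.0001 -0.0002 0.001 -0 0.001; 15 0.0101 0.0002 -0.0001 0.001 -0 0.001; 15 0.01 0.0001 -0.0002 0.001 -0 0.001; 15 0.01 0.0002 -0.0001 0.001 -0 0.001; 15 0.01 0.0001 -0.0002 0.001 -0 0.001; 15 0.01 0.0002 -0.0001 0.001 -0 0.001; 15 0.0101 0.0001 -0.0001 0.001 -0 0.001
  step mm 10.022952875671585 turn/row 0.001 err mm [-0.03961533  0.0425837  -0.03408669]
```

Base is just under the rim with no contact. I'll correct by about 1 mm and continue in half-speed steps.

Emit:
apply_moves(increments="15 0.003 0.0012 -0.0008 0 0 0; 15 0.004 0 0 0 0 0; 15 0.005 0 0 0 0 0; 15 0.005 0 0 0 0 0; 15 0.006 0 0 0 0 0; 15 0.006 0 0 0 0 0; 15 0.006 0 0 0 0 0; 15 0 0 0 0 0 0")

```text
clock: 17.15
tcp_pos: [0.5584, 0.1223, 0.1451]
orientation: [-2.137, 0.172, 2.137]
contact_force: [-0.9, -0.3, -3.0]
grip_width: 0.0205
```

```bash
python3 - <<'E'
from h import *
o=r.get_obs(); print(o['tcp_pos'],o['grip_width'],o['contact_force'],o['moment'])
E
```

```text
[0.55841556 0.12230389 0.14505308] 0.020531379365646675 [-0.87486716 -0.27021819 -3.02589764] [-0.04037192  0.05665106  0.00422199]
```

Well in and free of contact. Seated TCP height should be about 0.0924.

Emit:
apply_moves(increments="15 0.007 0 0 0 0 0; 15 0.007 0 0 0 0 0; 15 0.007 0 0 0 0 0; 15 0.007 0 0 0 0 0; 15 0.007 0 0 0 0 0; 15 0.007 0 0 0 0 0; 15 0.005 0 0 0 0 0; 15 0 0 0 0 0 0")

```text
clock: 17.95
tcp_pos: [0.5587, 0.1224, 0.0983]
orientation: [-2.137, 0.172, 2.136]
contact_force: [-0.7, -0.4, -2.7]
grip_width: 0.0204
```

Emit:
apply_moves(increments="15 0.002 0 0 0 0 0; 15 0.002 0 0 0 0 0; 15 0 0 0 0 0 0; 15 0.001 0 0 0 0 0; 15 0 0 0 0 0 0; 15 0 0 0 0 0 0; 15 0 0 0 0 0 0; 15 0 0 0 0 0 0")

```text
clock: 18.75
tcp_pos: [0.5592, 0.1225, 0.0942]
orientation: [-2.138, 0.171, 2.134]
contact_force: [0.3, -0.2, -3.2]
grip_width: 0.0206
```

Emit:
apply_moves(increments="15 0.001 0 0 0 0 0; 15 0.001 0 0 0 0 0; 15 0 0 0 0 0 0; 15 0.001 0 0 0 0 0; 15 0 0 0 0 0 0; 15 0 0 0 0 0 0; 15 0 0 0 0 0 0; 15 0 0 0 0 0 0")

```text
clock: 19.55
tcp_pos: [0.5594, 0.1228, 0.0923]
orientation: [-2.139, 0.17, 2.134]
contact_force: [-3.8, -0.4, 8.6]
grip_width: 0.0203
```

Emit:
apply_moves(increments="40 0 0 0 0 0 0; 40 0 0 0 0 0 0; 40 0 0 0 0 0 0; 40 0 0 0 0 0 0; 40 -0.01 0 0 0 0 0; 40 -0.03 0 0 0 0 0; 40 -0.04 0 0 0 0 0; 40 -0.03 0 0 0 0 0")

```text
clock: 20.35
tcp_pos: [0.5595, 0.1224, 0.204]
orientation: [-2.14, 0.17, 2.132]
contact_force: [-0.2, -0.2, 0.8]
grip_width: 0.0397
```

```bash
python3 - <<'E'
from h import *
o=r.get_obs(); print(o['tcp_pos'],o['grip_width'],o['contact_force'],o['moment'])
s=plan(np.array([.507,.13,.25]),tool(np.radians(-9.5),np.pi/2,True),8,0)
E
```

```text
[0.55947962 0.12239425 0.2039541 ] 0.03965273942459783 [-0.24920673 -0.20756126  0.76126448] [-0.0048866  -0.04203932 -0.00934336]
0 -0.0058 0.0001 0.0066 0.004 -0.003 0.003; 0 -0.0058 0.0001 0.0066 0.004 -0.003 0.003; 0 -0.0057 0.0001 0.0066 0.004 -0.003 0.003; 0 -0.0058 0.0001 0.0066 0.004 -0.003 0.003; 0 -0.0058 0.0002 0.0067 0.004 -0.003 0.003; 0 -0.0057 0.0001 0.0066 0.004 -0.003 0.003; 0 -0.0058 0.0001 0.0066 0.004 -0.003 0.003; 0 -0.0058 0.0002 0.0066 0.004 -0.003 0.003
  step mm 8.778687260398605 turn/row 0.004 err mm [ 0.02024924 -0.04137976  0.04821887]
```

Emit:
apply_moves(increments="0 -0.0058 0 0.0066 0 0 0; 0 -0.0058 0 0.0066 0 0 0; 0 -0.0058 0 0.0066 0 0 0; 0 -0.0058 0 0.0066 0 0 0; 0 -0.0058 0 0.0066 0 0 0; 0 -0.0058 0 0.0066 0 0 0; 0 -0.0058 0 0.0066 0 0 0; 0 -0.0058 0 0.0066 0 0 0")

```text
clock: 21.15
tcp_pos: [0.5062, 0.1309, 0.2479]
orientation: [-2.138, 0.171, 2.135]
contact_force: [0.4, 0.5, 0.4]
grip_width: -0.0001
```

```bash
python3 - <<'E'
from h import *
o=r.get_obs(); print(o['tcp_pos'],o['clock'])
f=save('wrist','w4'); cv2.imwrite('pics/w4b.png',cv2.resize(f['color'],(800,600),interpolation=cv2.INTER_CUBIC))
E
```

```text
[0.50621499 0.130858   0.24786886] 21.15
```

View pics/w4b.png

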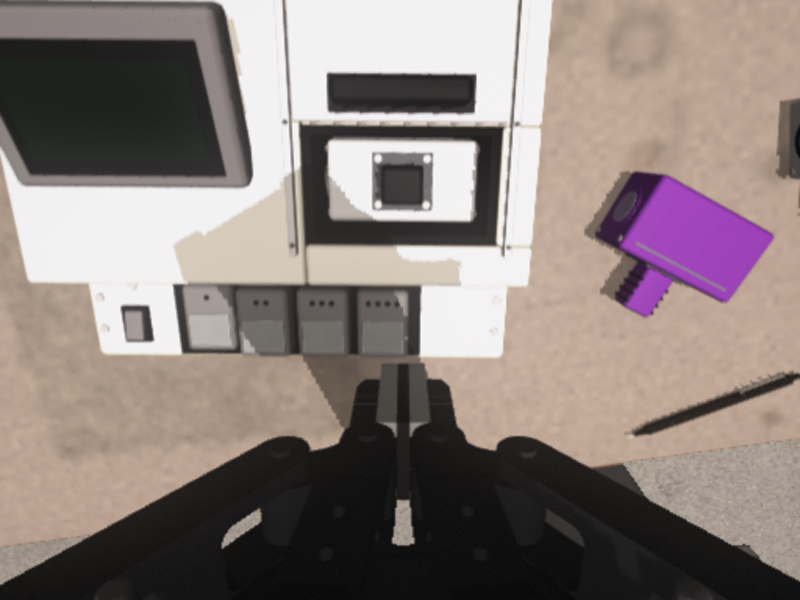

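The standard sits centred in the chamber, lug up at (403,186). The grip is at (402,92), with its far edge at row 74, and key 3 spans (299–348, 288–355).

```bash
python3 - <<'E'
from h import *
f=cal('w4'); s=1.5625; ex=np.array([.986,-.165,0]);ey=np.array([.165,.986,0]); C=np.array([.5577,.122,0])
def W(p,z): return onz(f,p[0]/s,p[1]/s,z)
for n,p,z in(('gripFar',(402,74),.136),('gripFarL',(328,74),.136),('gripFarR',(476,74),.136),('gripNearBase',(402,111),.113),('k3FL',(299,288),.078),('k3FR',(348,288),.078),('k3NL',(299,355),.078),('k3NR',(348,355),.078)):
    w=W(p,z); print(n,w.round(4),'ph',((w-C)@ex).round(4),((w-C)@ey).round(4))
tgt=C+.080*ex+[0,0,.19]; T=tool(np.radians(-9.5),np.pi/2,True); print(tgt)
a=plan(tgt,T,8,0)
E
```

```text
gripFar [0.608  0.1145 0.136 ] ph 0.0508 0.0009
gripFarL [0.6133 0.1468 0.136 ] ph 0.0507 0.0336
gripFarR [0.6027 0.0823 0.136 ] ph 0.0509 -0.0317
gripNearBase [0.5943 0.1169 0.113 ] ph 0.0369 0.001
k3FL [0.5048 0.1964 0.078 ] ph -0.0644 0.0647
k3FR [0.5    0.1664 0.078 ] ph -0.0643 0.0342
k3NL [0.4607 0.2064 0.078 ] ph -0.1096 0.0673
k3NR [0.4556 0.1751 0.078 ] ph -0.1094 0.0355
[0.63658 0.1088  0.19   ]
0 0.0074 0.0002 -0.0166 0.005 -0.002 0.003; 0 0.0074 0.0001 -0.0166 0.005 -0.002 0.003; 0 0.0073 0.0001 -0.0165 0.005 -0.002 0.003; 0 0.0074 0.0002 -0.0166 0.005 -0.002 0.003; 0 0.0074 0.0001 -0.0166 0.005 -0.002 0.003; 0 0.0073 0.0001 -0.0166 0.005 -0.002 0.003; 0 0.0074 0.0001 -0.0166 0.005 -0.002 0.003; 0 0.0073 0 -0.0166 0.005 -0.002 0.003
  step mm 18.145599209980283 turn/row 0.005 err mm [0.05043589 0.03325295 0.04335928]
```

Emit:
apply_moves(increments="0 0.0074 0 -0.0166 0.005 -0.002 0.003; 0 0.0074 0 -0.0166 0.005 -0.002 0.003; 0 0.0074 0 -0.0166 0.005 -0.002 0.003; 0 0.0074 0 -0.0166 0.005 -0.002 0.003; 0 0.0074 0 -0.0166 0.005 -0.002 0.003; 0 0.0074 0 -0.0166 0.005 -0.002 0.003; 0 0.0074 0 -0.0166 0.005 -0.002 0.003; 0 0.0074 0 -0.0166 0.005 -0.002 0.003")

```text
clock: 22.0
tcp_pos: [0.6385, 0.1091, 0.188]
orientation: [-2.134, 0.179, 2.136]
contact_force: [0.4, 0.1, -0.0]
grip_width: 0.0001
```

```bash
python3 - <<'E'
from h import *
T=tool(np.radians(-9.5),np.pi/2,True); ex=np.array([.986,-.165,0]); C=np.array([.5577,.122,0])
print(r.get_obs()['tcp_pos'])
plan(C+.080*ex+[0,0,.139],T,5,0)
E
```

```text
[0.63846636 0.10909069 0.18801133]
0 0.0098 0.0001 0.0004 -0.001 0.001 -0.002; 0 0.0098 0.0001 0.0003 -0.001 0.001 -0.002; 0 0.0098 0.0001 0.0004 -0.001 0.001 -0.002; 0 0.0098 0.0002 0.0003 -0.001 0.001 -0.002; 0 0.0098 0.0001 0.0004 -0.001 0.001 -0.002
  step mm 9.80969681457183 turn/row 0.002 err mm [-0.00518331 -0.02928647  0.01213426]
```

Emit:
apply_moves(increments="0 0.0098 0 0.0004 0 0 0; 0 0.0098 0 0.0004 0 0 0; 0 0.0098 0 0.0004 0 0 0; 0 0.0098 0 0.0004 0 0 0; 0 0.0098 0 0.0004 0 0 0; 0 0 0 0 0 0 0; 0 0 0 0.005 0 0 0; 0 0 0 0.007 0 0 0")

```text
clock: 22.8
tcp_pos: [0.6241, 0.1115, 0.1398]
orientation: [-2.135, 0.179, 2.134]
contact_force: [-0.4, -0.8, 0.1]
grip_width: 0.0001
```

Emit:
apply_moves(increments="0 0 0 0.007 0 0 0; 0 0 0 0.007 0 0 0; 0 0 0 0.008 0 0 0; 0 0 0 0.008 0 0 0; 0 0 0 0.008 0 0 0; 0 0 0 0.008 0 0 0; 0 0 0 0.008 0 0 0; 0 0 0 0 0 0 0")

```text
clock: 23.6
tcp_pos: [0.5691, 0.1207, 0.1392]
orientation: [-2.133, 0.179, 2.138]
contact_force: [-0.4, -0.3, -0.8]
grip_width: 0.0003
```

Emit:
apply_moves(increments="0 0 0 0.003 0 0 0; 0 0 0 0.003 0 0 0; 0 0 0 0.002 0 0 0; 0 0 0 0.002 0 0 0; 0 0 0 0.001 0 0 0; 0 0 0 0.001 0 0 0; 0 0 0 0 0 0 0; 0 0 0 0 0 0 0")

```text
clock: 24.4
tcp_pos: [0.5587, 0.1224, 0.1394]
orientation: [-2.134, 0.179, 2.136]
contact_force: [0.3, 0.1, 0.2]
grip_width: -0.0001
```

```bash
python3 - <<'E'
from h import *
o=r.get_obs();print(o['tcp_pos'],o['contact_force'])
f=save('top','t5');save('side','s5')
c=f['color'][110:240,80:230]; d=cv2.imread('pics/s5.png')[200:330,150:300]
cv2.imwrite('pics/c5.png',np.hstack([cv2.resize(c,(400,347)),cv2.resize(d,(400,347))]))
E
```

```text
[0.55873559 0.12236049 0.13938762] [0.30369232 0.14552321 0.23132163]
```

View pics/c5.png

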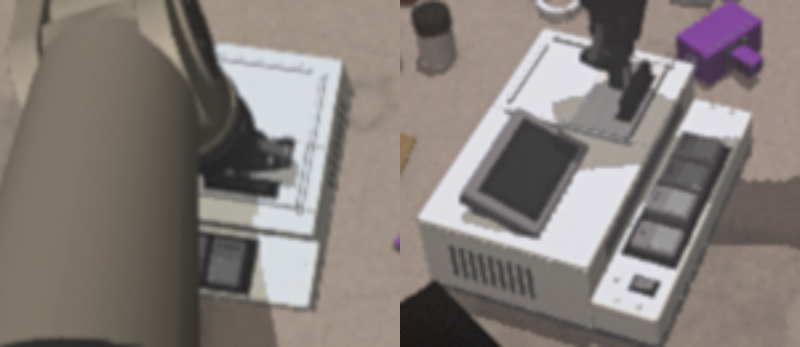

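The views show the cover moved forward with the grip just ahead of the fingers. I'll push on gently to the stop.

Emit:
apply_moves(increments="0 0 0 0.001 0 0 0; 0 0 0 0.001 0 0 0; 0 0 0 0.001 0 0 0; 0 0 0 0 0 0 0; 0 0 0 0 0 0 0; 0 0 0 0 0 0 0; 0 0 0 0 0 0 0; 0 0 0 0 0 0 0")

```text
clock: 25.3
tcp_pos: [0.5584, 0.1224, 0.1398]
orientation: [-2.139, 0.179, 2.13]
contact_force: [8.3, -1.5, -5.6]
grip_width: 0.0002
```

Emit:
apply_moves(increments="0 0 0 0.001 0 0 0; 0 0 0 0.001 0 0 0; 0 0 0 0 0 0 0; 0 0 0 0 0 0 0; 0 0 0 0 0 0 0; 0 0 0 0 0 0 0; 0 0 0 0 0 0 0; 0 0 0 0 0 0 0")

```text
clock: 26.1
tcp_pos: [0.5582, 0.1224, 0.1402]
orientation: [-2.143, 0.179, 2.125]
contact_force: [13.4, -1.9, -8.1]
grip_width: 0.0
```

Emit:
apply_moves(increments="0 0 0 -0.004 0 0 0; 0 0 0 -0.005 0 0 0; 0 -0.02 0 0 0 0 0; 0 -0.03 0 0 0 0 0; 0 -0.02 0 0 0 0 0; 0 0 0 0 0 0 0; 0 0 0 0 0 0 0; 0 0 0 0 0 0 0")

```text
clock: 26.9
tcp_pos: [0.562, 0.1217, 0.2083]
orientation: [-2.133, 0.179, 2.138]
contact_force: [0.1, -0.9, -0.9]
grip_width: -0.0
```

```bash
python3 - <<'E'
from h import *
o=r.get_obs();print(o['tcp_pos'],o['contact_force'])
T=tool(np.radians(-9.5),np.pi/2,True)
s=plan(np.array([.4753,.1869,.17]),T,8,0); plan(np.array([.4753,.1869,.105]),T,6,0,s)
E
```

```text
[0.56199483 0.12171684 0.20827249] [ 0.07525568 -0.90927902 -0.87769611]
0 0.0048 -0.0063 0.012 -0 0.003 -0.002; 0 0.0048 -0.0062 0.012 -0 0.003 -0.002; 0 0.0048 -0.0063 0.0121 -0 0.003 -0.002; 0 0.0048 -0.0062 0.012 -0 0.003 -0.002; 0 0.0048 -0.0063 0.012 -0 0.003 -0.002; 0 0.0048 -0.0062 0.0121 -0 0.003 -0.002; 0 0.0048 -0.0062 0.012 -0 0.003 -0.002; 0 0.0047 -0.0063 0.012 -0 0.003 -0.002
  step mm 14.377511368255709 turn/row 0.003 err mm [0.02956579 0.0005725  0.04217971]
0 0.0108 0 0 -0 -0.001 0; 0 0.0109 0 0 -0 -0.001 0; 0 0.0108 0 0 -0 -0.001 0; 0 0.0109 0 0 -0 -0.001 0; 0 0.0108 0 0 -0 -0.001 0; 0 0.0108 0 0 -0 -0.001 0
  step mm 10.840364405088295 turn/row 0.001 err mm [0.03479878 0.00417941 0.04218138]
```

Emit:
apply_moves(increments="0 0.0048 -0.0063 0.012 0 0.003 -0.002; 0 0.0048 -0.0062 0.012 0 0.003 -0.002; 0 0.0048 -0.0063 0.012 0 0.003 -0.002; 0 0.0048 -0.0062 0.012 0 0.003 -0.002; 0 0.0048 -0.0063 0.012 0 0.003 -0.002; 0 0.0048 -0.0062 0.012 0 0.003 -0.002; 0 0.0048 -0.0062 0.012 0 0.003 -0.002; 0 0.0048 -0.0062 0.012 0 0.003 -0.002")

```text
clock: 27.7
tcp_pos: [0.4756, 0.1876, 0.1706]
orientation: [-2.137, 0.177, 2.131]
contact_force: [-0.4, -0.1, -0.3]
grip_width: 0.0
```

```bash
python3 - <<'E'
from h import *
o=r.get_obs();print(o['tcp_pos'],o['contact_force'])
T=tool(np.radians(-9.5),np.pi/2,True)
plan(np.array([.4753,.1869,.105]),T,6,0)
f=save('wrist','w6'); cv2.imwrite('pics/w6b.png',f['color'][100:384,60:460])
E
```

```text
[0.4756063  0.1876175  0.17057643] [-0.38078104 -0.09306369 -0.32076599]
0 0.0109 0.0001 0.0001 -0.001 -0.004 0.002; 0 0.011 0.0002 0 -0.001 -0.004 0.002; 0 0.0109 0.0001 0.0001 -0.001 -0.004 0.002; 0 0.0109 0.0001 0 -0.001 -0.004 0.002; 0 0.0109 0.0002 0 -0.001 -0.004 0.002; 0 0.011 0.0001 0.0001 -0.001 -0.004 0.002
  step mm 10.930178120814984 turn/row 0.004 err mm [-0.02381606 -0.00472027 -0.02432642]
```

View pics/w6b.png

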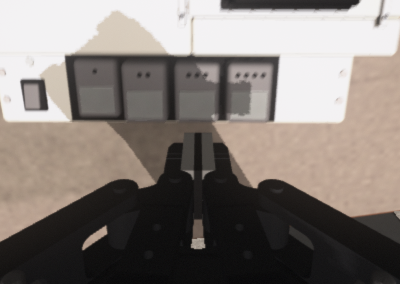

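The fingertips (column 197) line up with the three-dot key 3. I'll press it now.

Emit:
apply_moves(increments="0 0.011 0 0 0 -0.004 0.002; 0 0.011 0 0 0 -0.004 0.002; 0 0.011 0 0 0 -0.004 0.002; 0 0.011 0 0 0 -0.004 0.002; 0 0.011 0 0 0 -0.004 0.002; 0 0.011 0 0 0 -0.004 0.002; 0 0.003 0 0 0 0 0; 0 0 0 0 0 0 0")

```text
clock: 28.55
tcp_pos: [0.4764, 0.1867, 0.1012]
orientation: [-2.134, 0.179, 2.137]
contact_force: [-0.2, -0.7, 0.4]
grip_width: -0.0003
```

Emit:
apply_moves(increments="0 0.003 0 0 0 0 0; 0 0.002 0 0 0 0 0; 0 0.002 0 0 0 0 0; 0 0.002 0 0 0 0 0; 0 0.002 0 0 0 0 0; 0 0.002 0 0 0 0 0; 0 0.001 0 0 0 0 0; 0 0 0 0 0 0 0")

```text
clock: 29.35
tcp_pos: [0.4766, 0.1869, 0.0877]
orientation: [-2.134, 0.179, 2.135]
contact_force: [-0.2, 0.3, 0.0]
grip_width: 0.0001
```

Emit:
apply_moves(increments="0 0.001 0 0 0 0 0; 0 0.001 0 0 0 0 0; 0 0.001 0 0 0 0 0; 0 0.001 0 0 0 0 0; 0 0.001 0 0 0 0 0; 0 0 0 0 0 0 0; 0 0 0 0 0 0 0; 0 0 0 0 0 0 0")

```text
clock: 30.15
tcp_pos: [0.4766, 0.1868, 0.0829]
orientation: [-2.134, 0.179, 2.135]
contact_force: [0.1, -0.7, 1.4]
grip_width: 0.0
```

Emit:
apply_moves(increments="0 0.001 0 0 0 0 0; 0 0.001 0 0 0 0 0; 0 0 0 0 0 0 0; 0 0 0 0 0 0 0; 0 0 0 0 0 0 0; 0 0 0 0 0 0 0; 0 0 0 0 0 0 0; 0 0 0 0 0 0 0")

```text
clock: 30.95
tcp_pos: [0.4767, 0.1869, 0.0822]
orientation: [-2.134, 0.178, 2.135]
contact_force: [-5.2, -2.1, 17.0]
grip_width: 0.0001
```

Firm bottom reached at 17 N. I'll lift slowly, then look.

Emit:
apply_moves(increments="0 -0.002 0 0 0 0 0; 0 -0.003 0 0 0 0 0; 0 -0.005 0 0 0 0 0; 0 -0.02 0 0 0 0 0; 0 -0.04 0 0 0 0 0; 0 -0.04 0.01 0 0 0 0; 0 -0.04 0.02 0 0 0 0; 0 -0.02 0.02 0 0 0 0")

```text
clock: 31.75
tcp_pos: [0.4696, 0.1378, 0.2545]
orientation: [-2.138, 0.175, 2.13]
contact_force: [1.2, -0.6, -0.9]
grip_width: -0.0002
```

```bash
python3 - <<'E'
from h import *
o=r.get_obs();print(o['tcp_pos'],o['contact_force'],o['clock'])
f=save('wrist','w7'); b=save('side','s7'); print(proj(f,[.4803,.186,.078]))
cv2.imwrite('pics/w7b.png',np.hstack([cv2.resize(f['color'],(480,360)),cv2.resize(b['color'][200:330,150:300],(320,277))[:277].copy() if 0 else cv2.resize(b['color'][200:330,150:297],(320,360))]))
E
```

```text
[0.46956857 0.13775494 0.25451239] [ 1.23695938 -0.61872317 -0.94018441] 31.75
(np.float64(207.40141321419787), np.float64(168.53641476739762))
```

View pics/w7b.png

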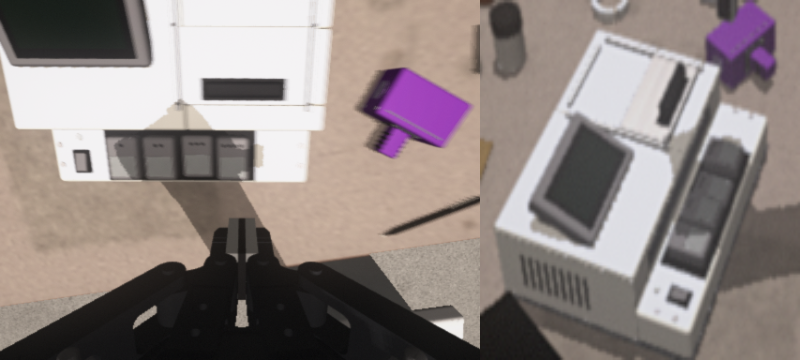

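Emit:
apply_moves(increments="0 0 0.03 0 0 0 0; 0 0 0.03 0 0 0 0; 0 0 0.02 0 0 0 0; 0 0 0 0 0 0 0; 0 0 0 0 0 0 0; 0 0 0 0 0 0 0; 0 0 0 0 0 0 0; 0 0 0 0 0 0 0")

```text
clock: 32.65
tcp_pos: [0.4552, 0.0596, 0.2508]
orientation: [-2.135, 0.177, 2.136]
contact_force: [-0.9, 0.6, -0.0]
grip_width: 0.0
```

```bash
python3 - <<'E'
from h import *
f=save('wrist','w8'); b=save('side','s8')
def crop(f,p,hw,hh,size):
    u,v=map(int,proj(f,p)); return cv2.resize(f['color'][max(0,v-hh):v+hh,max(0,u-hw):u+hw],size,interpolation=cv2.INTER_CUBIC)
cv2.imwrite('pics/w8b.png',np.vstack([crop(f,[.50,.17,.09],100,45,(700,300)),crop(b,[.50,.17,.09],58,25,(700,300))]))
E
```

```text
(no output)
```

View pics/w8b.png

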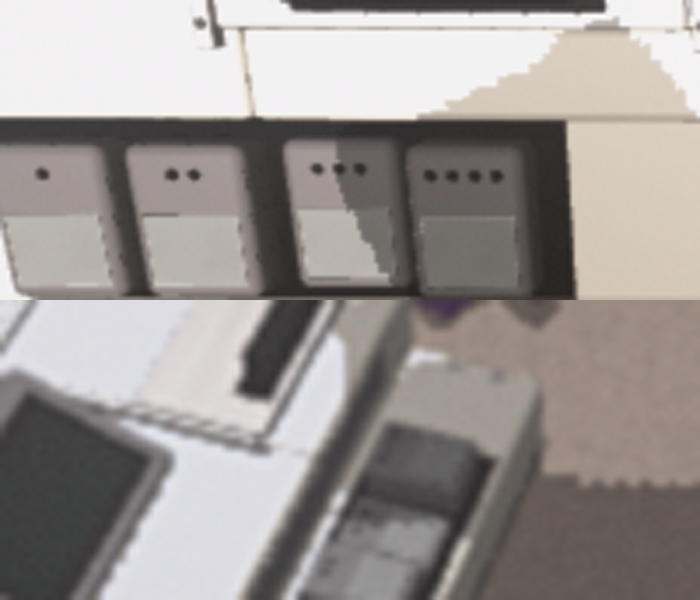

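Dot columns are 42, 183 and 463 for keys 1, 2 and 4, evenly spaced, so those three are level. Key 3's dots are at 339 instead of 323, so it is about 10 mm lower and latched. One numeric check of the cover edge, then hand in.

```bash
python3 - <<'E'
from h import *
f=cal('w8'); u,v=map(int,proj(f,[.50,.17,.09])); ex=np.array([.986,-.165,0]); C=np.array([.5577,.122,0])
for px in((450,28),(600,28)): 
    w=onz(f,max(0,u-100)+px[0]/3.5,max(0,v-45)+px[1]*.3,.112); print('cover front edge rel chamber', (w-C)@ex)
o=r.get_obs(); print(o['contact_force'],o['clock'])
r.hand_in()
E
```

```text
cover front edge rel chamber -0.030830857340303653
cover front edge rel chamber -0.030813532271091685
[-0.59948882  0.29277654  0.32325867] 32.75
the job is handed in; nothing more can be done
```

The job is done and handed in at 32.75 s; it returns no verdict, so the checks below are my own.

I raised the long standard by its lug and let it tip upright. I then regripped the lug from above and lowered it to the chamber floor, with floor contact felt at 8.6 N before release. After that I pushed the cover to its stop (13 N) and pressed key 3 to its firm bottom (17 N).

| Check | Result |
|---|---|
| Long standard | Centred in the chamber, lug up, in the picture taken before the cover was closed |
| Cover | Front edge 30.8 mm ahead of the chamber centre, against 31 mm expected when fully shut |
| Keys | Key 3 about 10 mm down; keys 1, 2 and 4 level with each other |
| Arm | Retracted, contact force below 1 N, which is sensor noise |
| Short standard and purple look-alike | Arm never touched them; not measured again at the end |

No final check failed or disagreed. My first tilted approach to the lug hit the limits of joints 5 and 6, so I used a steeper tool angle.

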